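# Fit the capped strainer lid on the dressing shaker, press it home, lift off the cap alone

## Task

Get the dressing shaker ready to pour through its strainer: grip the steel strainer lid on the chopping board by its shoulder, so that the loose cap stays on top and comes along, lower the two together into the mouth of the steel tumbler, the one without a handle, without dropping them, and press down firmly, with about 10 N, until the flange is fully home on the rim. Then lift off the cap alone, leaving the lid seated and undisturbed, and finish still holding the cap in the gripper about 10 cm clear above the lid. Leave the tumbler and everything else on the table where they stand.

Things in the scene. Friction and masses are not known exactly. Their poses are not given: they have to be found in the camera images.
- tumbler: Open steel tumbler of the shaker, no handle, 105 mm tall, 58 mm wide at the foot, widening to 72 mm, with upright walls over the top 30 mm, wall 2.5 mm (mouth about 66 mm inside), 0.24 kg; loose, stands upright on the table. Origin: centre of its underside, z up. Its place and the mug's may be exchanged.
- tumbler_rim (a point): Centre of the tumbler's mouth, at the height of the rim (105 mm above the tumbler's origin).
- lid: Strainer lid (inner lid), steel, round, 66 mm tall, about 0.11 kg, loose; stands on its plug on the chopping board with the cap over its neck. Origin: centre of its underside, z up. Heights above it: plug 0 to 18 mm, flange 18 to 22, shoulder (grip here) 22 to 44, cone 44 to 52, neck 52 to 66 mm, 33 mm wide, with the pouring holes in its top.
- lid_flange (a point): Centre of the underside of the lid's 75 mm wide flange, 18 mm above the lid's origin. The plug below it is 63 mm wide, tapering to 54 mm over its lowest 8 mm; it enters the tumbler's mouth with some 1.5 mm play all round and the flange then rests on the rim. Home: this point meets tumbler_rim.
- lid_shoulder (a point): Centre of the lid's shoulder, 33 mm above the lid's origin: a plain upright cylinder 60 mm wide, 22 mm high, the place to grip. Above it a cone narrows to 45 mm; below it the wider flange sticks out 7.5 mm.
- cap: Cap (outer lid), steel, an inverted cup 42 mm wide, 24 mm tall, about 0.05 kg, loose. It sits over the lid's neck (some 2 mm play, no thread or catch), its lower edge 52 mm and its top 76 mm above the lid's origin. Origin: centre of its lower edge, z up.
- cap_top (a point): Centre of the cap's flat top (34 mm wide), 24 mm above the cap's origin. A push here goes straight through to the lid.
- board: Round wooden chopping board, 320 mm wide, 18 mm thick, fixed to the table. Origin: centre of its underside; its top is at 18 mm.
- red_pepper: Red bell pepper on the chopping board beside the lid, about 84 mm wide and 100 mm tall, 0.2 kg, loose; bystander. Origin: centre of its underside.
- yellow_pepper: Yellow bell pepper on the table, same size, loose; bystander. Origin: centre of its underside.
- mug: Steel mug with a handle at its +y side, 90 mm wide, 85 mm tall, 0.24 kg, loose; bystander, not part of the shaker. Origin: centre of its underside.
- salt: Glass salt shaker with a metal top, 54 mm wide, 80 mm tall, loose; bystander. Origin: centre of its underside.
- pepper_shaker: Glass pepper shaker with a metal top, 54 mm wide, 80 mm tall, loose; bystander. Origin: centre of its underside.
- spoon: Steel serving spoon lying on the table, 220 mm long, loose; bystander. Its x axis runs along it.

How it is judged:
By the outcome, as a careful person would: the job done as asked, in the order asked, and still so for the second after the job is handed in, while the arm keeps its last pose, push and grip.
It also fails if it takes over 64 s, if anything falls off the work surface, if the arm or the gripper's body presses on something with over 40 N, if the wrist force passes 120 N, or if a joint passes its speed limit or range.

## Robot

A 6-joint arm with a two-finger parallel gripper is mounted at the origin on the work surface. World frame = base frame: x ahead of the robot, y to its left, z up, the work surface at z = 0. Lengths are in m, angles in degrees, forces in N, time in s.
With the tool pointing down it reaches from about 0.4 to 0.825 m from the base axis. Payload 7 kg.
Tool frame: the origin (TCP) lies at the very end of the fingers, on their centre line; the grasp point (between the pads) lies 19 mm behind it; z points along the fingers, y is the line along which they close (so a half turn about z gives the same grasp; the last joint's range is limited). The gripper opens to 88 mm and grips with 3 to 60 N. Pads are 19 mm wide; open, the fingers measure 130 mm over their backs; the gripper's body (78 mm by 193 mm) begins 47 mm behind the grasp point.
Start: joints at [-59.353, 20.546, 0.682, 0, -70.136, -16.507], TCP at [0.165, -0.655, 0.227] pointing down, gripper open.
Joint ranges: [-176.03, 176.03], [-82.01, 121.73], [-58.28, 71.71], [-173.87, 95.51], [-174.79, -0.11], [-173.66, 173.66]. Speed limits (degrees/s): [136.94, 136.94, 172.46, 180, 180, 180].

## Interface

Orientations are given as [roll, pitch, yaw] about the fixed x, y, z axes, in that order (R = Rz(yaw) Ry(pitch) Rx(roll)).
In Python, from plant import get_state, imaging, r, finder gives the robot as it stands.
- The arm moves only by the shell command python3 -m handwheel 'ROWS' [FORCE]. ROWS is JSON, a list of rows, each a list of 5 numbers: the closure, from 0 (fully open) to 1 (shut), then the shift along the world's x, y, z in cm, then the turn about the world's z in degrees. A call has 1 to 8 rows; each row is the pose to reach, as a shift and turn from the pose commanded when the call began; what a row does not reach only later rows make up. A row lasts 1/8 s, in which the tool goes at most 62.5 mm and 10.7 degrees, less where a joint would pass 70% of its speed; a pose out of reach is approached as far as the arm can. A call with a gripper value outside its range is refused whole. The fingers move at their own pace and stop on an object; FORCE is the grip in N (left out, the last holds). Time passes only in rows, so rows that repeat a pose let the fingers close. It gives the time, the measured TCP pose, the force, the opening and the grip force at its end, in the units of the state.
- get_state(): the state, without advancing time (a new reading comes with each control period).
- imaging.capture(name): name is "scene" or "side" or "wrist"; returns (picture, depth): 420x560x3 uint8, red, green, blue; 420x560 float32, m along the optical axis (not along the pixel's ray), 0 where there is no reading.
- imaging.get_calibration(name): a dict with "fx", "fy", "cx", "cy" (pixels), "rvec" (rotation vector, rad) and "tvec" (3), from world to camera coordinates, as OpenCV has them; the wrist camera has in their place "hand_eye" (4x4, takes a point from camera to tool coordinates, whose origin is the TCP and whose axes are the flange's). Camera axes: x right, y down, z forward; pixel columns grow to the right and rows downward; lengths in m; the calibration is good to about 2 mm. A picture is of the moment at which its call begins: read the wrist's pose just before it. get_calibration takes no time and is no camera call.
- r.close_job(): hands the job in; it is judged then, once.
Trained networks look in the newest picture that a camera, given by its name, has taken for a name from the list of things; names that differ only in an ending like _2 or _b are one class to them, and where a whole thing is asked for, a point or a joint stands for the part that bears it (a point fixed in the world has none). Each returns a list of dicts, best first, with "p" (0 to 1); they miss things now and then, are a little off and sometimes report something else, mostly with a low value. They report only what shows in the picture. A call takes as long as a camera call.
- finder.cut_out(camera, query): "region" (420x560 bool, what is visible of it) and "pixel" ([column, row] in pixels, amid what is visible of it).
The state is a dict: "time_s": time; "joints": joint angles; "qd": joint speeds; "joint_torque": joint torques, N m; "tcp_pos": TCP position; "eef_rot": TCP orientation; "contact_force": force on the tool from outside, world axes, zero at the start; "moment": the same for the moment, N m; "gripper_width": finger opening in m; "gripper_force": force on a finger pad.
Only numpy, scipy, OpenCV 4.12 (cv2) and the standard library are available. Lean on these libraries where they do the work, as an engineer would, in place of code of your own. Each camera call takes 0.05 s, during which the arm holds its last target. There are 200 camera calls.

## Working session

There is one attempt and no reset: what is moved stays moved. The work goes in short steps, Python scripts to look and compute and a shell command to move; the robot and the scene stay as the last step left them, time stands still between calls to the robot, and variables do not carry over. Pictures are saved under pics/ and viewed, at most 10 in all, crops included, and the job is handed in when it is done.

```bash
mkdir -p pics; ls; cat > h.py <<'E'
import numpy as np, cv2
from plant import get_state, imaging, r, finder
from scipy.spatial.transform import Rotation as R
def pts(cam, depth, st=None):
    c=imaging.get_calibration(cam)
    v,u=np.mgrid[:420,:560]
    P=np.stack([(u-c['cx'])/c['fx']*depth,(v-c['cy'])/c['fy']*depth,depth],-1)
    if 'hand_eye' in c:
        H=np.array(c['hand_eye']); P=P@H[:3,:3].T+H[:3,3]
        T=R.from_euler('xyz',st['eef_rot'],degrees=True).as_matrix()
        return P@T.T+np.array(st['tcp_pos'])
    M=cv2.Rodrigues(np.array(c['rvec'],float))[0]
    return (P-np.array(c['tvec']).ravel())@M
def save(n,pic): cv2.imwrite('pics/'+n+'.png',pic[:,:,::-1])
E
python3 - <<'E'
from h import *
s=get_state(); print(s)
for cam in ('scene','side'):
    pic,d=imaging.capture(cam); save(cam+'0',pic); P=pts(cam,d)
    for q in ('tumbler','lid','cap','mug','red_pepper'):
        for o in finder.cut_out(cam,q)[:2]:
            m=o['region']&(d>0); p=P[m]
            if len(p)==0: continue
            zt=np.percentile(p[:,2],98); t=p[p[:,2]>zt-.006]
            print(cam,q,round(o['p'],2),o['pixel'],len(p),'ztop',zt.round(3),'mid',((t.min(0)+t.max(0))/2).round(3),'ext',np.ptp(t,axis=0).round(3))
E
```

```text
pics
{'time_s': 0.0, 'joints': array([-5.93541657e+01,  2.05931306e+01,  6.32055789e-01, -2.08673624e-02,
       -7.01357938e+01, -1.65046326e+01]), 'qd': array([ 3.83234534e-02,  5.29725678e-05, -5.57971211e-02, -2.23082835e-02,
       -1.88971679e-02,  3.06151236e-02]), 'joint_torque': array([-2.65424587e-04, -5.82715845e+01,  2.93067706e+01,  6.99767411e+00,
        6.96237505e-03, -1.49798116e-04]), 'tcp_pos': array([ 0.16473467, -0.65406694,  0.22558816]), 'eef_rot': array([ 1.79901549e+02, -8.71441324e-03, -1.65865898e+02]), 'contact_force': array([-0.14581742,  0.92519461, -0.50965385]), 'moment': array([0.02822438, 0.01299555, 0.02066472]), 'gripper_force': 0.0, 'gripper_width': 0.08811787609399724}
scene tumbler 0.9 [248.1, 209.4] 1045 ztop 0.105 mid [ 0.543 -0.062  0.103] ext [0.074 0.071 0.008]
scene lid 0.72 [340.9, 188.0] 386 ztop 0.069 mid [0.536 0.209 0.068] ext [0.044 0.058 0.009]
scene cap 0.69 [341.0, 177.4] 181 ztop 0.096 mid [0.53  0.207 0.095] ext [0.038 0.035 0.009]
scene mug 0.69 [179.3, 230.3] 1623 ztop 0.085 mid [ 0.555 -0.241  0.083] ext [0.092 0.089 0.008]
scene red_pepper 0.7 [340.9, 224.9] 1028 ztop 0.101 mid [0.673 0.152 0.108] ext [0.061 0.066 0.025]
side tumbler 0.77 [322.5, 217.0] 1026 ztop 0.105 mid [ 0.54  -0.062  0.103] ext [0.071 0.073 0.008]
side tumbler 0.73 [258.8, 274.3] 553 ztop 0.071 mid [0.522 0.212 0.069] ext [0.049 0.048 0.008]
side lid 0.84 [255.0, 273.7] 544 ztop 0.071 mid [0.522 0.212 0.068] ext [0.049 0.048 0.008]
side cap 0.86 [250.2, 256.7] 262 ztop 0.097 mid [0.525 0.21  0.094] ext [0.037 0.038 0.006]
side cap 0.54 [253.3, 271.0] 619 ztop 0.071 mid [0.522 0.211 0.07 ] ext [0.049 0.051 0.01 ]
side mug 0.82 [361.0, 199.5] 1155 ztop 0.086 mid [ 0.552 -0.242  0.084] ext [0.09  0.096 0.009]
side red_pepper 0.67 [232.4, 232.0] 1096 ztop 0.11 mid [0.669 0.153 0.114] ext [0.015 0.011 0.016]
```

View pics/scene0.png

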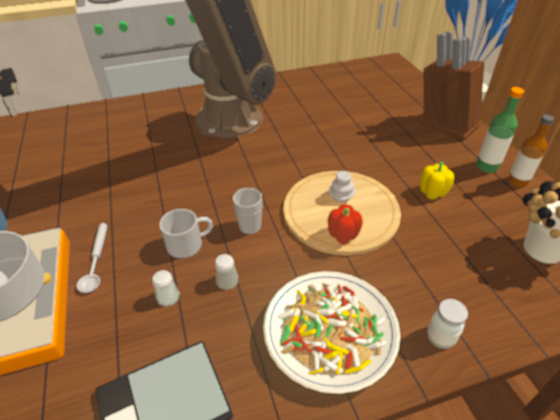

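View pics/side0.png

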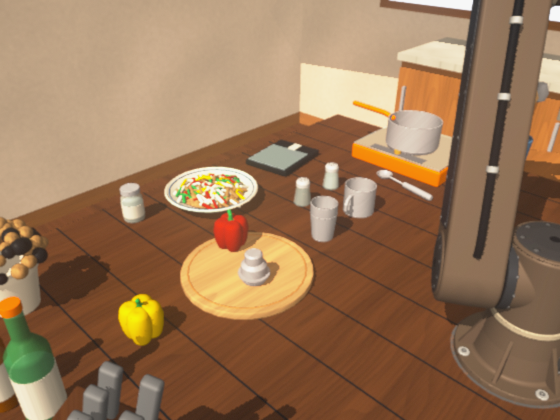

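```bash
python3 -m handwheel '[[0,3,4,0,0],[0,7,9,0,0],[0,11,14,0,0],[0,15,19,0,0],[0,19,23.5,0,0],[0,23,28,0,0],[0,26.5,33,0,0],[0,28.5,36.4,0,0]]' 10; python3 -m handwheel '[[0,1.5,6,0,0],[0,3,12,0,0],[0,4.5,18,0,0],[0,5.5,24,0,0],[0,6.5,30,0,0],[0,7,36,0,0],[0,7.3,42,0,0],[0,7.5,47,0,0]]'
```

```text
time_s: 1.6
tcp_pos: [0.4513, -0.2884, 0.2268]
eef_rot: [-180.0, 0.0, -165.8]
contact_force: [0.4, -1.8, 0.2]
gripper_width: 0.0876
gripper_force: 0.0
time_s: 2.6
tcp_pos: [0.5248, 0.1818, 0.2269]
eef_rot: [180.0, 0.0, -165.8]
contact_force: [-0.2, -0.3, -0.2]
gripper_width: 0.0878
gripper_force: 0.0
```

```bash
python3 -m handwheel '[[0,0,1.5,0,0],[0,0.2,3,0,0],[0,0.2,3,0,0],[0,0.2,3,0,0]]'; cat >> h.py <<'E'
def look(n,qs):
    s=get_state(); pic,d=imaging.capture('wrist'); save(n,pic); P=pts('wrist',d,s)
    print('tcp',s['tcp_pos'].round(4),s['eef_rot'].round(2))
    for q in qs:
        for o in finder.cut_out('wrist',q)[:2]:
            p=P[o['region']&(d>0)]
            if len(p)==0: continue
            zt=np.percentile(p[:,2],95); t=p[abs(p[:,2]-zt)<.004]
            (x,y),rad=cv2.minEnclosingCircle(t[:,:2].astype(np.float32))
            print(q,round(o['p'],2),o['pixel'],'ztop',zt.round(4),'circ',round(x,4),round(y,4),round(rad,4))
    return s,pic,d,P
E
python3 - <<'E'
from h import *
s,pic,d,P=look('w1',['lid','cap'])
m=np.hypot(P[...,0]-.527,P[...,1]-.209)<.055
p=P[m&(d>0)]
print(np.histogram(p[:,2],bins=np.arange(.01,.11,.004)))
E
```

```text
time_s: 3.1
tcp_pos: [0.5269, 0.2086, 0.2266]
eef_rot: [-180.0, -0.0, -165.9]
contact_force: [-0.7, -0.6, 0.5]
gripper_width: 0.088
gripper_force: 0.0
tcp [0.5269 0.2086 0.2266] [-1.8000e+02 -1.0000e-02 -1.6591e+02]
lid 0.85 [277.8, 178.5] ztop 0.0702 circ 0.5284 0.2074 0.0275
cap 0.89 [281.3, 204.7] ztop 0.0956 circ 0.5286 0.2077 0.0205
(array([   0, 1204, 2858,    0,    0,    0,    2, 1062,   32,   21,   21,
         20,   43,  557,  506,  148,   30,   26,   22,   54,  726, 1016,
          0,    0]), array([0.01 , 0.014, 0.018, 0.022, 0.026, 0.03 , 0.034, 0.038, 0.042,
       0.046, 0.05 , 0.054, 0.058, 0.062, 0.066, 0.07 , 0.074, 0.078,
       0.082, 0.086, 0.09 , 0.094, 0.098, 0.102, 0.106]))
```

View pics/w1.png

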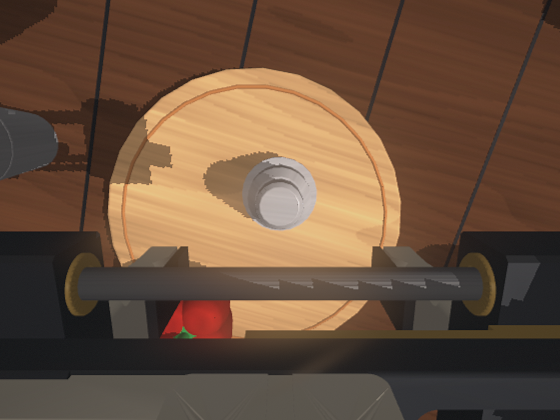

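```bash
python3 -m handwheel '[[0,0.15,-0.1,-4,0],[0,0.15,-0.1,-8,0],[0,0.15,-0.1,-12,0],[0,0.15,-0.1,-15,0],[0,0.15,-0.1,-17,0],[0,0.15,-0.1,-18,0],[0,0.15,-0.1,-18.4,0],[0,0.15,-0.1,-18.4,0]]' 20
```

```text
time_s: 4.25
tcp_pos: [0.5287, 0.2086, 0.0431]
eef_rot: [180.0, 0.0, -165.9]
contact_force: [-0.4, -0.6, -0.1]
gripper_width: 0.0878
gripper_force: 0.0
```

```bash
python3 -m handwheel '[[0.25,0,0,0,0],[0.3,0,0,0,0],[0.35,0,0,0,0],[0.4,0,0,0,0],[0.5,0,0,0,0],[0.5,0,0,0,0],[0.5,0,0,0,0]]' 20
```

```text
time_s: 5.12
tcp_pos: [0.5285, 0.2085, 0.0428]
eef_rot: [180.0, 0.0, -165.9]
contact_force: [-2.1, -0.1, 4.8]
gripper_width: 0.059
gripper_force: 20.0
```

```bash
python3 -m handwheel '[[0.5,0,0,0.5,0],[0.5,0,0,2,0],[0.5,0,0,4.5,0],[0.5,0,0,7.5,0],[0.5,0,0,10.5,0],[0.5,0,0,13,0],[0.5,0,0,14,0],[0.5,0,0,14,0]]' 40;  python3 -m handwheel '[[0.5,0.5,-1,0,0],[0.5,1.5,-4,0,0],[0.5,3,-8,0,0],[0.5,5,-12.5,0,0],[0.5,7,-17,0,0],[0.5,8.5,-21,0,0],[0.5,9.5,-24,0,0],[0.5,10,-25,0,0]]'; python3 -m handwheel '[[0.5,0,0,0,0],[0.5,0,0,0,0]]'
python3 - <<'E'
from h import *
s,pic,d,P=look('w2',['tumbler','lid','cap'])
E
```

```text
time_s: 6.12
tcp_pos: [0.5284, 0.2086, 0.1831]
eef_rot: [180.0, 0.1, -165.9]
contact_force: [0.7, 0.3, -1.9]
gripper_width: 0.0591
gripper_force: 40.0
time_s: 7.12
tcp_pos: [0.628, -0.0441, 0.1808]
eef_rot: [180.0, -0.2, -166.0]
contact_force: [0.0, 0.9, -1.9]
gripper_width: 0.0592
gripper_force: 40.0
time_s: 7.38
tcp_pos: [0.628, -0.0409, 0.1821]
eef_rot: [180.0, -0.0, -165.8]
contact_force: [0.1, -0.1, -2.0]
gripper_width: 0.0587
gripper_force: 40.0
tcp [ 0.628  -0.0409  0.1821] [ 1.7999e+02 -4.0000e-02 -1.6583e+02]
tumbler 0.7 [276.3, 89.9] ztop 0.1054 circ 0.5439 -0.0637 0.036
lid 0.59 [280.2, 228.2] ztop 0.2095 circ 0.6272 -0.0413 0.027
cap 0.81 [280.5, 310.1] ztop 0.2346 circ 0.6269 -0.0415 0.0204
```

View pics/w2.png

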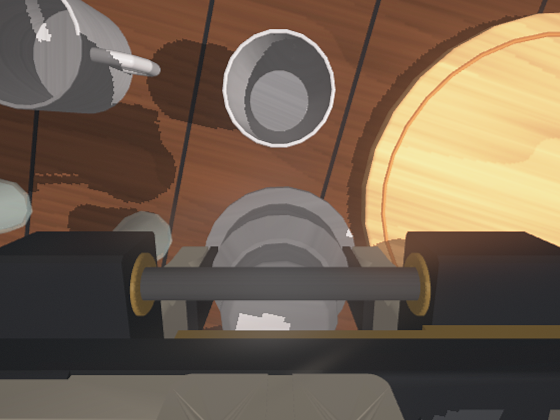

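```bash
python3 -m handwheel '[[0.5,-1.5,-0.5,0,0],[0.5,-4,-1,0,0],[0.5,-6.5,-1.8,0,0],[0.5,-8,-2.2,0,0],[0.5,-8.3,-2.2,0,0],[0.5,-8.3,-2.2,-2,0],[0.5,-8.3,-2.2,-4,0],[0.5,-8.3,-2.2,-4.5,0]]';  python3 -m handwheel '[[0.5,0,0,0,0],[0.5,0,0,0,0]]'
python3 - <<'E'
from h import *
for cam in ('scene','side'):
    pic,d=imaging.capture(cam); P=pts(cam,d)
    for q in ('tumbler','lid','cap'):
        for o in finder.cut_out(cam,q)[:1]:
            p=P[o['region']&(d>0)]; print(cam,q,round(o['p'],2),o['pixel'],np.median(p,0).round(4))
    u,v=map(int,finder.cut_out(cam,'tumbler')[0]['pixel'])
    c=pic[max(0,v-80):v+50,max(0,u-80):u+80]; save(cam+'1',cv2.resize(c,None,fx=4,fy=4,interpolation=cv2.INTER_CUBIC))
E
```

```text
time_s: 8.57
tcp_pos: [0.5452, -0.0634, 0.1364]
eef_rot: [180.0, -0.1, -165.9]
contact_force: [-0.4, 0.2, -0.9]
gripper_width: 0.0588
gripper_force: 40.0
time_s: 8.82
tcp_pos: [0.5461, -0.0634, 0.1383]
eef_rot: [-180.0, 0.1, -165.8]
contact_force: [-0.3, 0.6, -1.5]
gripper_width: 0.0586
gripper_force: 40.0
scene tumbler 0.91 [249.5, 215.4] [ 0.5709 -0.0662  0.0632]
scene lid 0.62 [248.4, 190.7] [ 0.571  -0.063   0.1446]
scene cap 0.59 [249.2, 177.3] [ 0.5614 -0.0632  0.1836]
side tumbler 0.87 [322.7, 218.6] [ 0.5266 -0.0405  0.068 ]
side lid 0.68 [330.1, 196.2] [ 0.5188 -0.0493  0.1384]
```

View pics/side1.png

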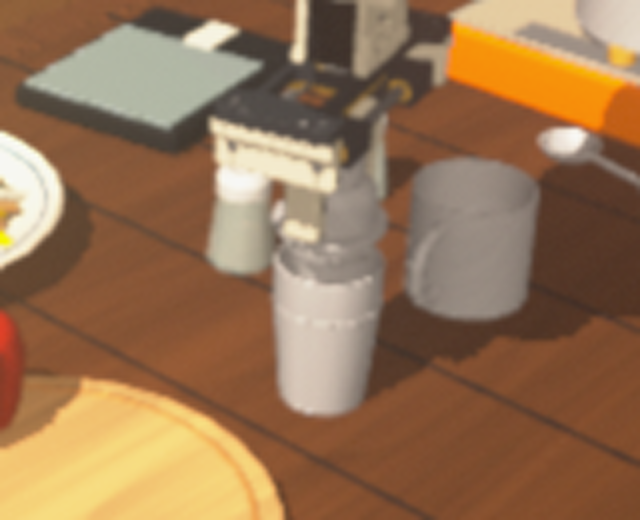

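View pics/scene1.png

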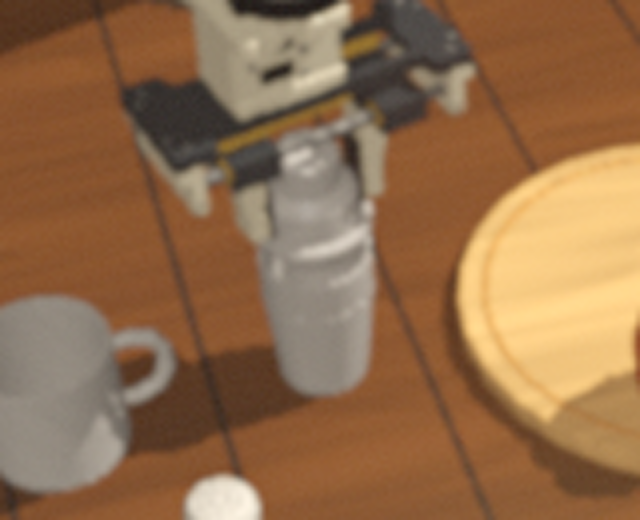

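```bash
python3 -m handwheel '[[0.5,-0.1,0.03,0,0],[0.5,-0.1,0.03,-0.4,0],[0.5,-0.1,0.03,-0.8,0],[0.5,-0.1,0.03,-1.1,0],[0.5,-0.1,0.03,-1.3,0],[0.5,-0.1,0.03,-1.3,0]]'
```

```text
time_s: 10.07
tcp_pos: [0.5443, -0.0633, 0.1243]
eef_rot: [180.0, -0.0, -165.9]
contact_force: [1.0, -0.1, -1.7]
gripper_width: 0.0586
gripper_force: 40.0
```

```bash
python3 -m handwheel '[[0.5,0,0,-0.2,0],[0.5,0,0,-0.4,0],[0.5,0,0,-0.5,0],[0.5,0,0,-0.5,0]]'; python3 -m handwheel '[[0.5,0,0,-0.2,0],[0.5,0,0,-0.4,0],[0.5,0,0,-0.5,0],[0.5,0,0,-0.5,0]]'
```

```text
time_s: 10.58
tcp_pos: [0.5443, -0.0632, 0.1195]
eef_rot: [180.0, -0.0, -165.9]
contact_force: [-0.3, -0.3, -2.1]
gripper_width: 0.0589
gripper_force: 40.0
time_s: 11.08
tcp_pos: [0.5443, -0.0632, 0.1144]
eef_rot: [180.0, -0.0, -165.9]
contact_force: [-0.2, 0.8, -1.9]
gripper_width: 0.0587
gripper_force: 40.0
```

Free entry, no lateral force. Now to contact in small steps.

```bash
python3 -m handwheel '[[0.5,0,0,-0.1,0],[0.5,0,0,-0.2,0],[0.5,0,0,-0.25,0],[0.5,0,0,-0.25,0],[0.5,0,0,-0.25,0]]'; python3 -m handwheel '[[0.5,0,0,-0.05,0],[0.5,0,0,-0.05,0],[0.5,0,0,-0.05,0]]'
```

```text
time_s: 11.7
tcp_pos: [0.5444, -0.0632, 0.1121]
eef_rot: [-180.0, 0.0, -165.9]
contact_force: [0.7, -0.1, -0.8]
gripper_width: 0.0592
gripper_force: 40.0
time_s: 12.08
tcp_pos: [0.5445, -0.0632, 0.1118]
eef_rot: [-180.0, 0.0, -165.9]
contact_force: [-1.8, -0.8, 3.0]
gripper_width: 0.059
gripper_force: 40.0
```

```bash
python3 -m handwheel '[[0.5,0,0,-0.05,0],[0.5,0,0,-0.05,0],[0.5,0,0,-0.05,0],[0.5,0,0,-0.05,0]]'; python3 -c "
from h import *
s=get_state();print(s['contact_force'],s['moment'],s['tcp_pos'])"
```

```text
time_s: 12.58
tcp_pos: [0.5447, -0.0632, 0.1118]
eef_rot: [-180.0, 0.0, -165.8]
contact_force: [-2.6, 0.5, 6.7]
gripper_width: 0.0585
gripper_force: 40.0
[-2.57699309  0.47485045  6.74840963] [ 0.36582534  1.01360917 -0.0183421 ] [ 0.54467787 -0.06323856  0.1118364 ]
```

```bash
python3 -m handwheel '[[0.5,0,0,-0.04,0],[0.5,0,0,-0.04,0],[0.5,0,0,-0.04,0],[0.5,0,0,-0.04,0],[0.5,0,0,-0.04,0],[0.5,0,0,-0.04,0]]'; python3 -c "
from h import *
s=get_state();print(s['contact_force'],s['moment'],s['tcp_pos'])"
```

```text
time_s: 13.32
tcp_pos: [0.5448, -0.0632, 0.1118]
eef_rot: [-180.0, 0.1, -165.8]
contact_force: [-3.4, 1.7, 9.8]
gripper_width: 0.059
gripper_force: 40.0
[-3.41100175  1.69369916  9.83448866] [ 0.59666918  1.40793623 -0.02679672] [ 0.54481834 -0.06321271  0.11181206]
```

```bash
python3 -m handwheel '[[0.5,0,0,0.06,0],[0.5,0,0,0.12,0],[0.5,0,0,0.12,0],[0.5,0,0,0.12,0]]' 20; python3 -m handwheel '[[0.3,0,0,0,0],[0.25,0,0,0,0],[0.1,0,0,0,0],[0,0,0,0,0],[0,0,0,0,0],[0,0,0,0,0]]'; python3 -m handwheel '[[0,0,0,0.5,0],[0,0,0,1.5,0],[0,0,0,2.5,0],[0,0,0,3.0,0],[0,0,0,3.0,0],[0,0,0,3.0,0]]'
python3 - <<'E'
from h import *
s,pic,d,P=look('w3',['tumbler','lid','cap'])
E
```

```text
time_s: 13.82
tcp_pos: [0.5444, -0.0632, 0.1118]
eef_rot: [-180.0, -0.0, -165.9]
contact_force: [-1.5, -0.2, 1.6]
gripper_width: 0.0593
gripper_force: 20.0
time_s: 14.58
tcp_pos: [0.5444, -0.0632, 0.1119]
eef_rot: [180.0, 0.0, -165.9]
contact_force: [-0.7, -0.3, 0.8]
gripper_width: 0.0874
gripper_force: 0.0
time_s: 15.32
tcp_pos: [0.5442, -0.0632, 0.1417]
eef_rot: [180.0, -0.0, -165.9]
contact_force: [-0.3, -0.6, 0.4]
gripper_width: 0.0878
gripper_force: 0.0
tcp [ 0.5442 -0.0632  0.1417] [ 1.7999e+02 -2.0000e-02 -1.6587e+02]
tumbler 0.72 [276.5, 178.4] ztop 0.0983 circ 0.5135 -0.0693 0.0181
lid 0.63 [279.1, 217.4] ztop 0.1395 circ 0.5424 -0.0638 0.0264
cap 0.87 [281.4, 257.7] ztop 0.1642 circ 0.5441 -0.0636 0.0205
```

View pics/w3.png

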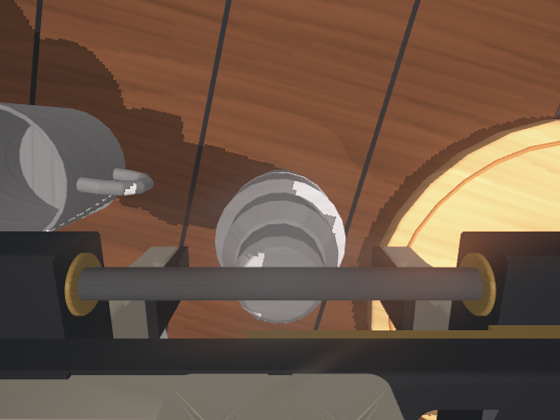

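```bash
python3 -m handwheel '[[0.3,0,0,0,0],[0.4,0,0,0,0],[0.45,0,0,0,0],[0.5,0,0,0,0],[0.55,0,0,0,0],[0.65,0,0,0,0],[0.65,0,0,0,0],[0.65,0,0,0,0]]' 10; python3 -m handwheel '[[0.65,0,0,0.3,0],[0.65,0,0,0.8,0],[0.65,0,0,1.4,0],[0.65,0,0,2,0],[0.65,0,0,2,0]]' 12
```

```text
time_s: 16.52
tcp_pos: [0.5444, -0.0632, 0.1419]
eef_rot: [180.0, -0.0, -165.9]
contact_force: [1.0, -0.8, 0.5]
gripper_width: 0.0411
gripper_force: 10.0
time_s: 17.15
tcp_pos: [0.5448, -0.0632, 0.1626]
eef_rot: [-180.0, 0.1, -165.9]
contact_force: [0.5, -0.1, -0.2]
gripper_width: 0.0407
gripper_force: 12.0
```

```bash
python3 -m handwheel '[[0.65,0,0,1.5,0],[0.65,0,0,3.5,0],[0.65,0,0,5.5,0],[0.65,0,0,7.5,0],[0.65,0,0,9,0],[0.65,0,0,9.3,0],[0.65,0,0,9.3,0],[0.65,0,0,9.3,0]]'
python3 - <<'E'
from h import *
s,pic,d,P=look('w4',['tumbler','lid','cap'])
for cam in ('scene','side'):
    pic,d=imaging.capture(cam); P=pts(cam,d)
    for q in ('tumbler','lid','cap'):
        for o in finder.cut_out(cam,q)[:1]:
            p=P[o['region']&(d>0)]; print(cam,q,round(o['p'],2),o['pixel'],np.median(p,0).round(4),np.percentile(p[:,2],[5,95]).round(3))
    if cam=='side': save('side2',cv2.resize(pic[100:260,220:420],None,fx=3.5,fy=3.5,interpolation=cv2.INTER_CUBIC))
E
```

```text
time_s: 18.15
tcp_pos: [0.5439, -0.0632, 0.254]
eef_rot: [180.0, -0.1, -165.9]
contact_force: [0.5, 0.0, -0.9]
gripper_width: 0.0411
gripper_force: 12.0
tcp [ 0.5439 -0.0632  0.254 ] [ 1.7999e+02 -8.0000e-02 -1.6586e+02]
tumbler 0.67 [284.0, 161.0] ztop 0.095 circ 0.5102 -0.0657 0.0117
lid 0.73 [276.6, 197.6] ztop 0.154 circ 0.5443 -0.0636 0.0165
cap 0.73 [282.5, 257.6] ztop 0.2764 circ 0.5438 -0.0634 0.0207
scene tumbler 0.78 [250.0, 218.3] [ 0.5725 -0.0684  0.0582] [0.006 0.098]
scene lid 0.78 [247.8, 192.8] [ 0.5611 -0.0649  0.1303] [0.107 0.153]
scene cap 0.69 [243.6, 144.0] [ 0.5586 -0.0618  0.272 ] [0.254 0.276]
side tumbler 0.57 [322.6, 222.5] [ 0.5218 -0.0372  0.0602] [0.012 0.099]
side lid 0.71 [326.8, 199.5] [ 0.5298 -0.0477  0.1287] [0.105 0.154]
side cap 0.53 [328.7, 147.4] [ 0.526  -0.0589  0.2705] [0.253 0.278]
```

View pics/side2.png

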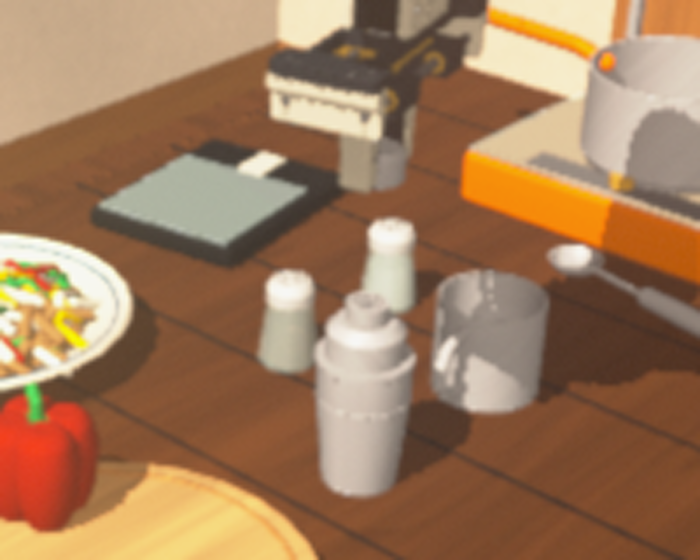

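View pics/w4.png

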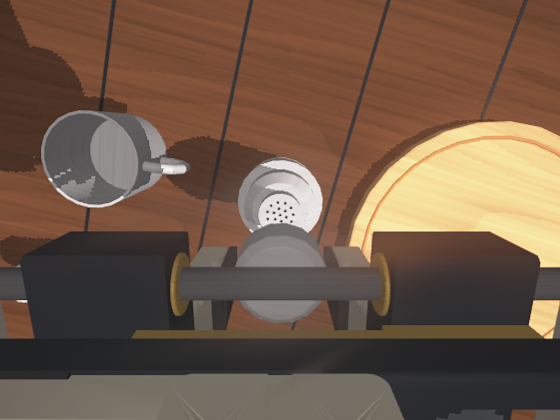

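The lid is seated level in the tumbler: its neck with the holes shows at (280,212) in the wrist view, and its top measures 0.154 m against 0.153 m expected. The cap is held above it at (280,270), lower edge about 0.253 m.

```bash
python3 -c "
from plant import r
print(r.close_job())"
```

```text
the job is handed in; nothing more can be done
None
```

The job is handed in: the lid was pressed home in the tumbler with about 10 N and sits level on the rim, and the gripper holds the cap about 10 cm above it; it took about 18 s of the 64 s allowed.

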